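Make up a cheese gift and a tasting tray

TASK

Make up two kits from the stock on the counter. For the gift carrier, stand the white goat brick on the dark inlaid square midway between the two dowels, then thread the wooden keeper slat over both dowels, grip upward, so that it lies flat on the brick. For the tasting tray, set the plain yellow cube in the short bay and the white half cheese in the long bay, each standing flat on the tray's floor the way up it was found; leave the small brown tomme and the tall grey block where they stand.

Things in the scene. Friction and masses are not known exactly. Their poses are not given: they have to be found in the camera images.
- gift_carrier: Gift carrier, fixed for the job: a brown wooden base board 100 (x) x 224 (y) x 14 mm high with two upright pale wooden dowels at y = +90 and y = -90 mm (x = 0), 10 mm in diameter, rounded tops at 105 mm above the counter, and a dark inlaid 70 mm square (flush) between them at the middle. Origin: centre of the underside, on the counter; z up, y along the line of the dowels.
- tasting_tray: Tasting tray, fixed for the job: a low pale wooden tray 98 (x) x 240 (y) mm, floor 6 mm thick, rim 16 mm and divider 15 mm above the counter, walls 6 mm. The divider makes two bays, both 86 mm wide in x: the long bay, 146 mm long, its middle at y = -41 mm, and the short bay, 76 mm long, its middle at y = +76 mm. Origin: centre of the underside, on the counter; z up, y along the tray's length.
- goat_brick: White crumbly goat brick: a rounded cube of cheese, 62 x 61 x 62 mm high. Origin: centre of its underside; z up, x and y square to its sides.
- keeper_slat: Keeper slat: a flat pale wooden slat 40 (x) x 212 (y) x 9 mm thick with two round through holes of 16 mm at y = +90 and y = -90 mm (x = 0), and on its top a brown bar grip 16 (x) x 80 (y) mm that reaches to 37 mm above the underside. 0.09 kg or so. Origin: centre of its underside; z up.
- cheese_cube: Plain yellow tasting cube of cheese, 48 (x) x 50 (y) x 50 mm high. Origin: centre of its underside; z up, axes square to its sides.
- half_bloomy: Half of a white bloomy cheese (half-moon seen from above): 127 (x, along the cut face) x 64 (y) x 50 mm high, the flat cut face towards -y, the round side towards +y. Origin: middle of these extents, at the underside; z up.
- little_tomme: Bystander: small round brown tomme, 86 mm across, 59 mm high. Leave it alone. Origin: centre of its underside.
- grey_block: Bystander: tall standing block of grey cheese, 62 x 88 x 158 mm high, behind the work. Leave it alone. Origin: centre of its underside.
Not all that is in view belongs to the job. What is shaped like the cheese_cube but blue or green is not meant.

How it is judged:
At the end, for the whole second after the job is handed in: Brick on the carrier within 15 mm of the middle; slat over both dowels, flat on the brick, underside 68 to 84 mm above the counter, within 8 mm of centre; cube on the floor of the short bay (within 16 mm), half cheese on that of the long bay (within 14 mm); all upright within 8 degrees, at rest (x of goat_brick in the frame of gift_carrier between -0.015 and 0.015 m and y of goat_brick in the frame of gift_carrier between -0.015 and 0.015 m and z of goat_brick in the frame of gift_carrier between 0.009 and 0.019 m and angle between each of goat_brick, keeper_slat, cheese_cube, half_bloomy's own z axis and vertical below 0.14 rad and linear speed of each of goat_brick, keeper_slat, cheese_cube, half_bloomy below 0.02 m/s and angular speed of each of goat_brick, keeper_slat, cheese_cube, half_bloomy below 0.2 rad/s and x of keeper_slat in the frame of gift_carrier between -0.008 and 0.008 m and y of keeper_slat in the frame of gift_carrier between -0.008 and 0.008 m and z of keeper_slat in the frame of gift_carrier between 0.068 and 0.084 m and angle between the y axis of keeper_slat and the y axis of gift_carrier, either way round below 0.15 rad and x of cheese_cube in the frame of tasting_tray between -0.02 and 0.02 m and y of cheese_cube in the frame of tasting_tray between 0.06 and 0.092 m and z of cheese_cube in the frame of tasting_tray between 0.002 and 0.01 m and x of half_bloomy in the frame of tasting_tray between -0.015 and 0.015 m and y of half_bloomy in the frame of tasting_tray between -0.055 and -0.027 m and z of half_bloomy in the frame of tasting_tray between 0.002 and 0.01 m); the robot touches nothing.
It fails at once if the small brown tomme is disturbed (moved over 25 mm) (distance of little_tomme from where it was at the start of the episode above 0.025 m).
It fails at once if the tall grey block is disturbed (moved over 25 mm) (distance of grey_block from where it was at the start of the episode above 0.025 m).
It also fails if it takes over 96 s, if anything falls off the work surface, if the arm or the gripper's body presses on something with over 40 N, if the wrist force passes 120 N, or if a joint passes its speed limit or range.

ROBOT

A 7-joint arm with a two-finger parallel gripper is mounted at the origin on a cart in front of the work surface, level with it; the furniture and walls round the work are solid. World frame = base frame: x ahead of the robot, y to its left, z up, the work surface at z = 0. Lengths are in m, angles in rad, forces in N, time in s.
With the tool pointing down it reaches from about 0.425 to 0.875 m from the base axis. Payload 4.7 kg.
Tool frame: the origin (TCP) lies on the front face of the gripper's body, between the roots of the fingers; the fingertips stand 73 mm ahead of it and the grasp point (between the pads) lies 54 mm ahead of it; z points along the fingers, y is the direction in which the jaws open and shut (so a half turn about z gives the same grasp; the last joint's range is limited). The gripper opens to 85 mm and grips with 20 to 120 N. Pads are 22 mm wide; open, the fingers measure 114 mm over their backs; the gripper's body (76 mm by 85 mm) begins 54 mm behind the grasp point. The pads swing forward as they close: fully open they stand 13 mm farther back than shut.
Start: joints at [1.324, 0.321, -0.07, 1.45, 0.023, 1.371, -0.057], TCP at [0.168, -0.628, 0.304] pointing down, gripper open.
Joint ranges: [-2.86, 2.86], [-0.3, 2.09], [-1.38, 1.24], [0.06, 2.45], [-1.56, 4.7], [0.09, 2.05], [-2.69, 2.69]. Speed limits (rad/s): [2.57, 2.57, 3.14, 3.14, 3.14, 3.14, 3.14].

INTERFACE

Orientations are given as a 3x3 rotation matrix whose columns are the frame's x, y, z axes.
In Python, from station import manip gives the robot as it stands.
- The arm moves only by the shell command python3 -m crank 'ROWS'. ROWS is text: rows parted by semicolons, each of 5 numbers parted by spaces: the shift along the world's x, y, z in mm, then the turn about the world's z in rad, then the gripper's target within -1 to 1 (shut at 1, half-way at 0, fully open at -1). A call has exactly 10 rows; each row is the pose to reach, as a shift and turn from the pose measured when the call began; what a row does not reach only later rows make up. A row lasts 1/12 s, in which the tool goes at most 41.7 mm and 7.16 degrees, less where a joint would pass 70% of its speed; a pose out of reach is approached as far as the arm can. A call with a gripper value outside its range is refused whole. The fingers move at their own pace and stop on an object; the grip force is fixed at half the most. Time passes only in rows, so rows that repeat a pose let the fingers close, or fill a call up. It gives the time, the measured TCP pose, the force and the opening at its end, in the units of the state.
- manip.state(): the state, without advancing time (a new reading comes with each control period).
- manip.camera(name): name is "scene" or "top" or "wrist"; returns a dict with "color" (400x640x3 uint8, blue, green, red), "range_z" (400x640 float32, m along the optical axis (not along the pixel's ray), 0 where there is no reading), "K" (3x3 intrinsics, pixels), "k1" (the pictures are not rectified: a ray, as slopes to the right and down, at radius r is drawn at 1 + k1 r^2 times it, then the intrinsics apply), "eye" and "orientation" of the camera in the world; the wrist camera has in their place "tool_from_camera" (4x4, takes a point from camera to tool coordinates, whose origin is the TCP and whose axes are the flange's). Camera axes: x right, y down, z forward; pixel columns grow to the right and rows downward; lengths in m; the calibration is good to about 2 mm. A picture is of the moment at which its call begins: read the wrist's pose just before it.
- manip.hand_in(): hands the job in, once; it reports no verdict.
Trained networks look in the newest picture that a camera, given by its name, has taken for a name from the list of things; names that differ only in an ending like _2 or _b are one class to them, and where a whole thing is asked for, a point or a joint stands for the part that bears it (a point fixed in the world has none). Each returns a list of dicts, best first, with "conf" (0 to 1); they miss things now and then, are a little off and sometimes report something else, mostly with a low value. They report only what shows in the picture. A call takes as long as a camera call. They do not tell look-alikes from the thing itself.
- manip.spot_in(camera, label): "point" ([x, y, z] in m, in world coordinates, good to about 4 mm: the middle of the surface that is visible of it).
The state is a dict: "t": time; "qpos": joint angles; "qvel": joint speeds; "effort": joint torques, N m; "ee_pos": TCP position; "tcp_rot": TCP orientation; "ft_force": force on the tool from outside, world axes, zero at the start; "wrist_torque": the same for the moment, N m; "grip_width": finger opening in m.
Only numpy, scipy, OpenCV 4.12 (cv2) and the standard library are available. Lean on these libraries where they do the work, as an engineer would, in place of code of your own. Each camera call takes 0.05 s, during which the arm holds its last target. There are 200 camera calls.

## Working session

There is one attempt and no reset: what is moved stays moved. The work goes in short steps, Python scripts to look and compute and a shell command to move; the robot and the scene stay as the last step left them, time stands still between calls to the robot, and variables do not carry over. Pictures are saved under pics/ and viewed, about 12 in all and at most 16, crops included, and the job is handed in when it is done.

```bash
ls; mkdir -p pics; cat > h.py <<'E'
import numpy as np, cv2
from station import manip
def cloud(name):
    s=manip.state(); c=manip.camera(name); K=c["K"]; h,w=c["range_z"].shape
    v,u=np.mgrid[0:h,0:w].astype(np.float32)
    p=cv2.undistortPoints(np.stack([u.ravel(),v.ravel()],1)[:,None],np.array(K,float),np.array([c["k1"],0,0,0],float))[:,0]
    z=c["range_z"].ravel(); P=np.c_[p*z[:,None],z]
    if name=="wrist":
        T=np.array(c["tool_from_camera"]); P=P@T[:3,:3].T+T[:3,3]
        P=P@np.array(s["tcp_rot"]).T+np.array(s["ee_pos"])
    else: P=P@np.array(c["orientation"]).T+np.array(c["eye"])
    P[z==0]=np.nan
    return c["color"],P.reshape(h,w,3)
E
python3 - <<'E'
from h import *
np.set_printoptions(precision=4,suppress=True)
s=manip.state(); print(s["t"],s["ee_pos"],s["tcp_rot"],s["grip_width"])
for n in("scene","top"):
    c,P=cloud(n); cv2.imwrite(f"pics/{n}0.png",c); np.save(f"{n}0.npy",P)
    for l in "gift_carrier tasting_tray goat_brick keeper_slat cheese_cube half_bloomy little_tomme grey_block".split():
        print(n,l,[(np.round(d["point"],3),round(d["conf"],2)) for d in manip.spot_in(n,l)][:4])
E
```

```text
pics
0.0 [ 0.1675 -0.6277  0.3028] [[ 0.9662  0.2579 -0.0006]
 [ 0.2579 -0.9662  0.0018]
 [-0.0001 -0.0019 -1.    ]] 0.0852583980825235
scene gift_carrier [(array([ 0.579, -0.126,  0.012]), 0.84)]
scene tasting_tray [(array([ 0.339, -0.126,  0.056]), 0.7), (array([0.603, 0.154, 0.009]), 0.57)]
scene goat_brick [(array([ 0.454, -0.256,  0.048]), 0.74), (array([0.6  , 0.152, 0.008]), 0.57)]
scene keeper_slat [(array([0.447, 0.202, 0.008]), 0.94)]
scene cheese_cube [(array([ 0.547, -0.376,  0.041]), 0.9), (array([ 0.393, -0.522,  0.04 ]), 0.69)]
scene half_bloomy [(array([ 0.433, -0.029,  0.05 ]), 0.65)]
scene little_tomme [(array([ 0.34 , -0.12 ,  0.056]), 0.95)]
scene grey_block [(array([0.733, 0.002, 0.106]), 0.83)]
top gift_carrier [(array([ 0.586, -0.142,  0.013]), 0.76)]
top tasting_tray [(array([0.597, 0.14 , 0.002]), 0.78), (array([ 0.736, -0.03 ,  0.158]), 0.66)]
top goat_brick [(array([ 0.462, -0.272,  0.061]), 0.65)]
top keeper_slat [(array([0.447, 0.178, 0.013]), 0.7)]
top cheese_cube [(array([ 0.396, -0.542,  0.044]), 0.76), (array([ 0.551, -0.391,  0.049]), 0.67), (array([ 0.525, -0.505,  0.05 ]), 0.6)]
top half_bloomy [(array([ 0.433, -0.04 ,  0.045]), 0.69)]
top little_tomme [(array([ 0.347, -0.144,  0.06 ]), 0.93)]
top grey_block [(array([ 0.735, -0.03 ,  0.155]), 0.68)]
```

View pics/top0.png

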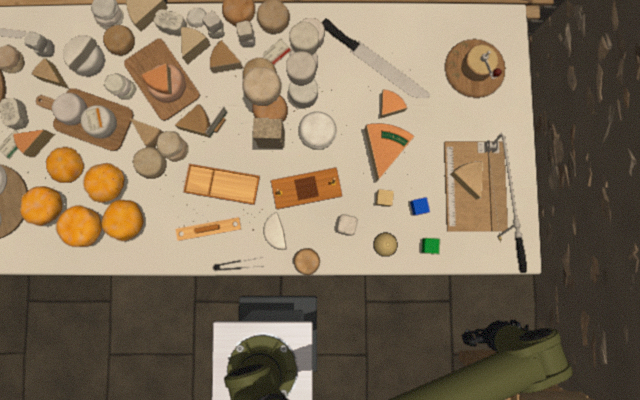

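View pics/scene0.png

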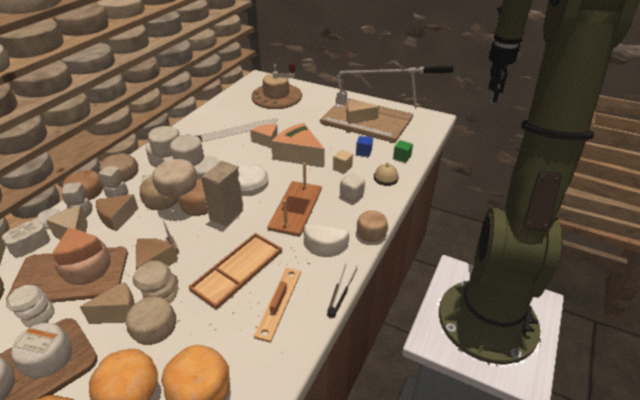

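The top picture shows the candidates for the cube: yellow (385,198), blue (420,206), green (431,246) and a round cheese (385,244). I choose the yellow at world ≈(0.55,-0.39). The other things: brick (347,225), slat (209,229), half cheese (275,231), carrier (307,188), tray (221,183; divider px ≈212, so the short bay is to the left, +y). The tomme is at (306,261) and the grey block at (268,130).

```bash
cat >> h.py <<'E'
def rect(P,c,r,z0,z1):
    m=(np.hypot(P[...,0]-c[0],P[...,1]-c[1])<r)&(P[...,2]>z0)&(P[...,2]<z1)
    q=P[m][:,:2].astype(np.float32)
    (cx,cy),(a,b),t=cv2.minAreaRect(q*1000)
    return [round(float(x),1) for x in(cx,cy,a,b,t)],len(q),np.round(np.median(P[m][:,2]),4)
E
python3 - <<'E'
from h import *
P=np.load("top0.npy")
for n,c,r,a,b in[("brick",(.462,-.272),.06,.05,.08),("cube",(.551,-.391),.05,.035,.06),("half",(.433,-.035),.085,.035,.06),("slat",(.447,.18),.13,.005,.05),("grip",(.447,.18),.08,.022,.05),("carrier",(.586,-.14),.14,.008,.12),("tray",(.6,.145),.14,.003,.03),("dowels",(.586,-.14),.12,.05,.12)]:
    print(n,rect(P,c,r,a,b))
c=cv2.imread("pics/top0.png")
cv2.imwrite("pics/top0c.png",cv2.resize(c[150:275,165:445],None,fx=2.85,fy=2.85,interpolation=cv2.INTER_CUBIC))
E
```

```text
brick ([463.4, -271.5, 59.3, 59.5, 76.0], 333, np.float64(0.0604))
cube ([551.1, -396.1, 50.3, 48.2, 81.7], 239, np.float64(0.0496))
half ([439.9, -36.5, 121.6, 60.6, 11.6], 559, np.float64(0.0496))
slat ([448.6, 179.5, 257.2, 253.3, 46.4], 1243, np.float64(0.0093))
grip ([452.7, 181.5, 17.0, 79.0, 9.2], 130, np.float64(0.0356))
carrier ([587.5, -139.9, 237.5, 273.7, 66.8], 2043, np.float64(0.0144))
tray ([599.7, 145.1, 276.9, 276.5, 33.8], 2734, np.float64(0.007))
dowels ([584.4, -141.5, 8.3, 188.6, 10.9], 29, np.float64(0.0944))
```

View pics/top0c.png

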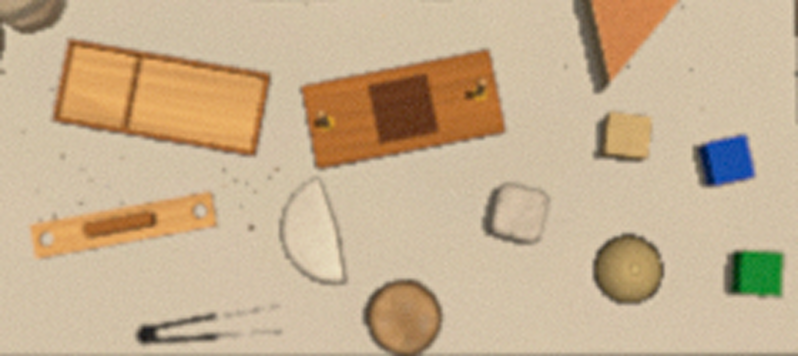

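The close crop confirms the plain yellow cube at crop (627,136), separate from the blue (727,160) and green (758,272) ones. The half's round side faces left (+y), and the short bay is at +y. I'll start with the brick.

```bash
python3 -m crank '295 357 -60 -0.5 -1;295 357 -60 -0.5 -1;295 357 -60 -0.5 -1;295 357 -60 -0.5 -1;295 357 -60 -0.5 -1;295 357 -60 -0.5 -1;295 357 -60 -0.5 -1;295 357 -60 -0.5 -1;295 357 -60 -0.5 -1;295 357 -60 -0.5 -1'
cat >> h.py <<'E'
def st():
    s=manip.state(); R=np.array(s["tcp_rot"])
    print("t%.2f"%s["t"],"tcp",np.round(np.array(s["ee_pos"])*1000,1),"jaw%.1f"%np.degrees(np.arctan2(R[1,1],R[0,1])),"tilt",np.round(R[:2,2],3),"w%.1f"%(s["grip_width"]*1000),"F",np.round(s["ft_force"],1))
E
python3 - <<'E'
from h import *
st(); c,P=cloud("wrist"); cv2.imwrite("pics/w1.png",c); print(rect(P,(.463,-.271),.06,.045,.08))
E
```

```text
t: 1.73
ee_pos: [0.4299, -0.3101, 0.251]
tcp_rot: [[0.971, -0.237, 0.001], [-0.237, -0.971, -0.001], [0.001, 0.001, -1.0]]
ft_force: [0.1, -1.2, -0.7]
grip_width: 0.0854
t1.73 tcp [ 429.9 -310.1  251. ] jaw-103.7 tilt [ 0.001 -0.001] w85.4 F [ 0.1 -1.2 -0.7]
([463.7, -273.0, 59.8, 60.2, 76.3], 4599, np.float64(0.0614))
```

View pics/w1.png

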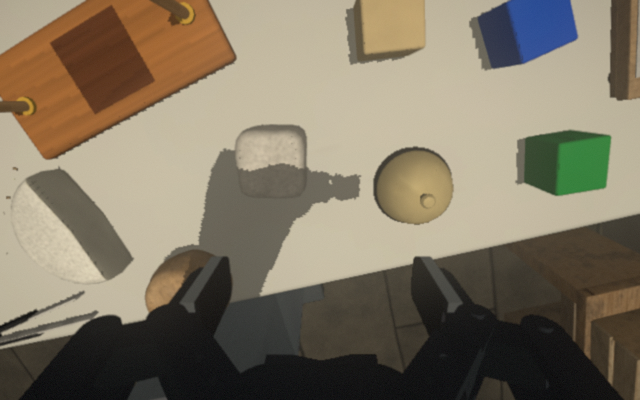

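```bash
python3 -m crank '34 37 -40 0 -1;34 37 -40 0 -1;34 37 -80 0 -1;34 37 -120 0 -1;34 37 -160 0 -1;34 37 -160 0 -1;34 37 -160 0 -1;34 37 -160 0 1;34 37 -160 0 1;34 37 -160 0 1' | tr '\n' ' '; python3 -m crank '0 0 0 0 1;0 0 0 0 1;0 0 40 0 1;0 0 80 0 1;0 0 120 0 1;0 0 150 0 1;0 0 150 0 1;0 0 150 0 1;0 0 150 0 1;0 0 150 0 1'
python3 - <<'E'
from h import *
st(); c,P=cloud("wrist"); cv2.imwrite("pics/w2.png",c)
np.save("w2.npy",P); 
print(rect(P,(.587,-.14),.11,.05,.112)); c,P=cloud("top");print(rect(P,(.587,-.14),.11,.05,.112))
E
```

```text
t: 2.62 ee_pos: [0.4721, -0.2662, 0.094] tcp_rot: [[0.974, -0.226, 0.009], [-0.226, -0.974, 0.001], [0.009, -0.003, -1.0]] ft_force: [0.3, 0.5, -0.8] grip_width: 0.0566 t: 3.45
ee_pos: [0.4711, -0.2656, 0.2423]
tcp_rot: [[0.974, -0.226, 0.007], [-0.226, -0.974, 0.002], [0.006, -0.004, -1.0]]
ft_force: [-0.7, 0.1, -2.6]
grip_width: 0.0567
t3.45 tcp [ 471.1 -265.6  242.3] jaw-103.1 tilt [0.007 0.002] w56.7 F [-0.7  0.1 -2.6]
([585.4, -143.7, 10.0, 186.6, 11.0], 1280, np.float64(0.0849))
([585.2, -141.5, 7.1, 188.2, 11.0], 28, np.float64(0.0964))
```

View pics/w2.png

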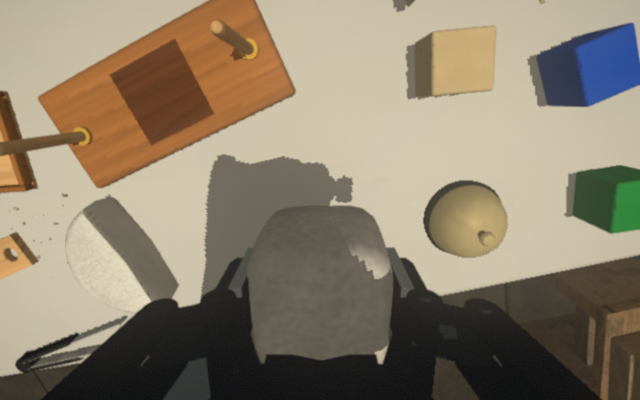

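The brick is held (width 57 mm), about 6.5 mm off along tool −x. Placing it on the carrier.

```bash
python3 -m crank '121 124 0 0.42 1;121 124 0 0.42 1;121 124 0 0.42 1;121 124 0 0.42 1;121 124 0 0.42 1;121 124 0 0.42 1;121 124 0 0.42 1;121 124 -40 0.42 1;121 124 -80 0.42 1;121 124 -110 0.42 1' | tr '\n' ' ';python3 - <<'E'
from h import *
st()
E
```

```text
t: 4.38 ee_pos: [0.59, -0.144, 0.1293] tcp_rot: [[0.982, 0.187, 0.002], [0.187, -0.982, 0.004], [0.003, -0.004, -1.0]] ft_force: [-0.3, -0.7, -2.2] grip_width: 0.0563 t4.38 tcp [ 590.  -144.   129.3] jaw-79.2 tilt [0.002 0.004] w56.3 F [-0.3 -0.7 -2.2]
```

```bash
python3 -m crank '2 3 -10 0 1;2 3 -21 0 1;2 3 -21 0 1;2 3 -21 0 -1;2 3 -21 0 -1;2 3 -21 0 -1;2 3 -21 0 -1;2 3 20 0 -1;2 3 60 0 -1;2 3 100 0 -1' ;python3 -m crank '-35 -220 100 -0.33 -1;-35 -220 100 -0.33 -1;-35 -220 100 -0.33 -1;-35 -220 100 -0.33 -1;-35 -220 100 -0.33 -1;-35 -220 100 -0.33 -1;-35 -220 100 -0.33 -1;-35 -220 100 -0.33 -1;-35 -220 100 -0.33 -1;-35 -220 100 -0.33 -1' | tr '\n' ' '; python3 - <<'E'
from h import *
st(); c,P=cloud("wrist"); cv2.imwrite("pics/w3.png",c); print("cube",rect(P,(.551,-.394),.06,.04,.06))
c,P=cloud("top"); print("brick",rect(P,(.586,-.142),.06,.065,.082)); 
E
```

```text
t: 5.22
ee_pos: [0.5916, -0.1409, 0.2305]
tcp_rot: [[0.982, 0.187, 0.001], [0.187, -0.982, 0.005], [0.002, -0.004, -1.0]]
ft_force: [1.6, -0.5, 0.2]
grip_width: 0.0851
t: 6.05 ee_pos: [0.5572, -0.3588, 0.33] tcp_rot: [[0.99, -0.138, 0.002], [-0.138, -0.99, 0.006], [0.001, -0.006, -1.0]] ft_force: [0.8, -0.2, 0.3] grip_width: 0.0852 t6.05 tcp [ 557.2 -358.8  330. ] jaw-98.0 tilt [0.002 0.006] w85.2 F [ 0.8 -0.2  0.3]
cube ([551.2, -397.1, 49.4, 47.6, 82.6], 1817, np.float64(0.0508))
brick ([585.9, -143.0, 59.3, 58.6, 12.6], 325, np.float64(0.0742))
```

View pics/w3.png

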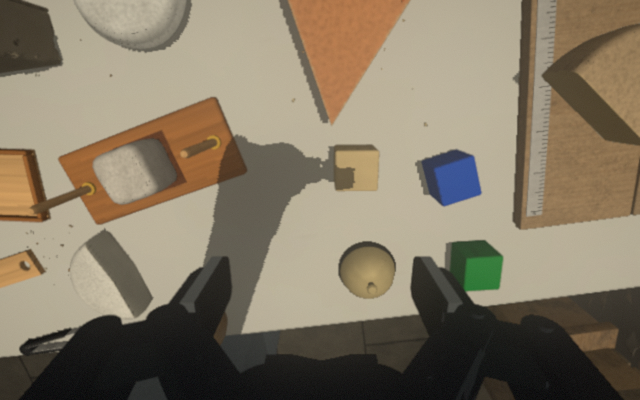

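The picture shows the brick on the inlay at (136,170), measured within 1–2 mm of the middle, and the yellow cube at (356,168). Grasping the cube.

```bash
python3 -m crank '-6 -38 -20 0 -1;-6 -38 -60 0 -1;-6 -38 -100 0 -1;-6 -38 -140 0 -1;-6 -38 -180 0 -1;-6 -38 -220 0 -1;-6 -38 -240 0 -1;-6 -38 -240 0 -1;-6 -38 -240 0 1;-6 -38 -240 0 1' | tr '\n' ' '; python3 -m crank '0 0 0 0 1;0 0 0 0 1;0 0 0 0 1;0 0 40 0 1;0 0 80 0 1;0 0 120 0 1;0 0 160 0 1;0 0 160 0 1;0 0 160 0 1;0 0 160 0 1' | tr '\n' ' '
python3 - <<'E'
from h import *
st()
c,P=cloud("top"); X=P.reshape(-1,3); 
m=(np.hypot(X[:,0]-.6,X[:,1]-.145)<.135)&(X[:,2]>.011)&(X[:,2]<.02)
q=X[m]; print(len(q)); print(cv2.minAreaRect((q[:,:2]*1000).astype(np.float32)))
c0=np.median(q[:,:2],0);print(c0)
E
```

```text
t: 6.98 ee_pos: [0.5527, -0.3968, 0.0921] tcp_rot: [[0.991, -0.137, 0.005], [-0.137, -0.991, 0.004], [0.004, -0.004, -1.0]] ft_force: [0.3, -0.3, 0.2] grip_width: 0.0635 t: 7.82 ee_pos: [0.5524, -0.3967, 0.2522] tcp_rot: [[0.991, -0.137, 0.004], [-0.137, -0.991, 0.003], [0.004, -0.004, -1.0]] ft_force: [-1.3, -0.7, -1.1] grip_width: 0.0491 t7.82 tcp [ 552.4 -396.7  252.2] jaw-97.9 tilt [0.004 0.003] w49.1 F [-1.3 -0.7 -1.1]
543
((569.86865234375, 135.78286743164062), (205.13160705566406, 249.7222900390625), 2.918459177017212)
[0.59496519 0.14548354]
```

Cube held (49 mm). Moving to the near side of the tray, to look at it from close by.

```bash
python3 -m crank '-20 417 50 0 1;-20 417 50 0 1;-20 417 50 0 1;-20 417 50 0 1;-20 417 50 0 1;-20 417 50 0 1;-20 417 50 0 1;-20 417 50 0 1;-20 417 50 0 1;-20 417 50 0 1' | tr '\n' ' '; python3 -m crank '-40 120 0 0 1;-40 120 0 0 1;-40 120 0 0 1;-40 120 0 0 1;-40 120 0 0 1;-40 120 0 0 1;-40 120 0 0 1;-40 120 0 0 1;-40 120 0 0 1;-40 120 0 0 1' | tr '\n' ' '
python3 - <<'E'
from h import *
st()
c,P=cloud("wrist"); cv2.imwrite("pics/w4.png",c);np.save("w4.npy",P)
print("half",rect(P,(.436,-.036),.09,.035,.06)); print("grip",rect(P,(.45,.18),.08,.022,.05))
E
```

```text
t: 8.7 ee_pos: [0.5307, 0.0182, 0.2986] tcp_rot: [[0.991, -0.137, -0.001], [-0.137, -0.99, 0.005], [-0.001, -0.005, -1.0]] ft_force: [1.1, 0.0, -0.8] grip_width: 0.0488 t: 9.53 ee_pos: [0.4911, 0.1371, 0.2984] tcp_rot: [[0.99, -0.139, -0.001], [-0.139, -0.99, 0.005], [-0.002, -0.005, -1.0]] ft_force: [-0.5, -0.5, -1.6] grip_width: 0.0493 t9.53 tcp [491.1 137.1 298.4] jaw-98.0 tilt [-0.001  0.005] w49.3 F [-0.5 -0.5 -1.6]
half ([441.3, -35.8, 122.4, 61.9, 10.5], 5145, np.float64(0.0505))
grip ([452.3, 181.0, 16.1, 79.7, 10.1], 803, np.float64(0.0368))
```

View pics/w4.png

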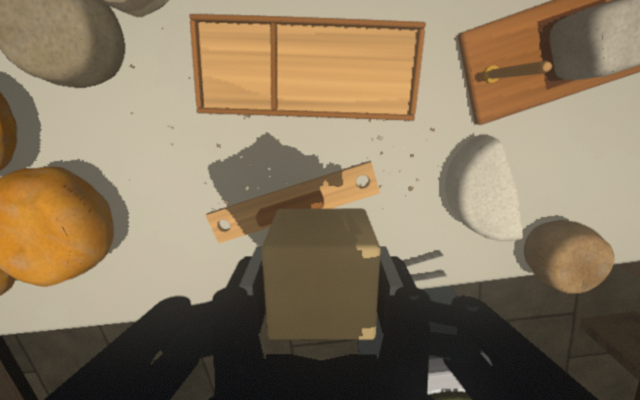

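The tray shows at (191..424, 14..121), with its divider at x≈274. The slat's holes are at (224,224) and (363,182), and the half at (483,187). Next, the tray rectangle from rim points in that pixel area.

```bash
python3 - <<'E'
from h import *
P=np.load("w4.npy"); m=np.zeros(P.shape[:2],bool); m[8:128,180:432]=1
m&=(P[...,2]>.010)&(P[...,2]<.022)
q=(P[m][:,:2]*1000).astype(np.float32); print(len(q),cv2.minAreaRect(q))
for u,v in[(276,70),(274,40),(224,224),(363,182)]: print(u,v,np.round(P[v,u]*1000,1))
E
```

```text
4852 ((599.9183959960938, 139.04103088378906), (240.71604919433594, 98.6874771118164), 80.33367919921875)
276 70 [603.2 171.5  10.4]
274 40 [631.4 167.7  15.6]
224 224 [4.336e+02 2.718e+02 1.000e-01]
363 182 [ 4.643e+02  9.080e+01 -1.000e-01]
```

```bash
python3 -m crank '122 77 -30 -0.03 1;122 77 -60 -0.03 1;122 77 -100 -0.03 1;122 77 -100 -0.03 1;122 77 -140 -0.03 1;122 77 -170 -0.03 1;122 77 -190 -0.03 1;122 77 -199 -0.03 1;122 77 -199 -0.03 1;122 77 -199 -0.03 1' | tr '\n' ' '; python3 -m crank '0 0 0 0 1;0 0 0 0 -1;0 0 0 0 -1;0 0 0 0 -1;0 0 0 0 -1;0 0 30 0 -1;0 0 70 0 -1;0 0 110 0 -1;0 0 150 0 -1;0 0 150 0 -1'| tr '\n' ' '
python3 -m crank '-171 -249 20 0.35 -1;-171 -249 20 0.35 -1;-171 -249 20 0.35 -1;-171 -249 20 0.35 -1;-171 -249 20 0.35 -1;-171 -249 20 0.35 -1;-171 -249 20 0.35 -1;-171 -249 20 0.35 -1;-171 -249 20 0.35 -1;-171 -249 20 0.35 -1'| tr '\n' ' '
python3 - <<'E'
from h import *
st()
c,P=cloud("top"); print("cube",rect(P,(.613,.214),.06,.045,.065))
c,P=cloud("wrist"); cv2.imwrite("pics/w5.png",c)
print("half",rect(P,(.436,-.036),.09,.035,.06),"cube",rect(P,(.613,.214),.06,.045,.065))
E
```

```text
t: 10.42 ee_pos: [0.6126, 0.2143, 0.1003] tcp_rot: [[0.986, -0.169, -0.003], [-0.169, -0.986, 0.004], [-0.003, -0.004, -1.0]] ft_force: [-3.8, -0.4, 5.0] grip_width: 0.0489 t: 11.25 ee_pos: [0.6158, 0.2164, 0.2599] tcp_rot: [[0.986, -0.169, 0.011], [-0.169, -0.986, 0.009], [0.01, -0.01, -1.0]] ft_force: [2.1, 0.8, 1.2] grip_width: 0.0855 t: 12.08 ee_pos: [0.4449, -0.0328, 0.2802] tcp_rot: [[0.984, 0.177, 0.009], [0.177, -0.984, 0.012], [0.011, -0.01, -1.0]] ft_force: [0.6, 0.0, -0.8] grip_width: 0.0853 t12.08 tcp [444.9 -32.8 280.2] jaw-79.8 tilt [0.009 0.012] w85.3 F [ 0.6  0.  -0.8]
cube ([609.9, 215.7, 50.1, 49.0, 79.9], 226, np.float64(0.0558))
half ([438.0, -37.0, 122.3, 62.3, 19.2], 5442, np.float64(0.0506)) cube ([0.0, 0.0, 0.0, 0.0, 0.0], 0, np.float64(nan))
  return _methods._mean(a, axis=axis, dtype=dtype,
  ret = ret.dtype.type(ret / rcount)
```

View pics/w5.png

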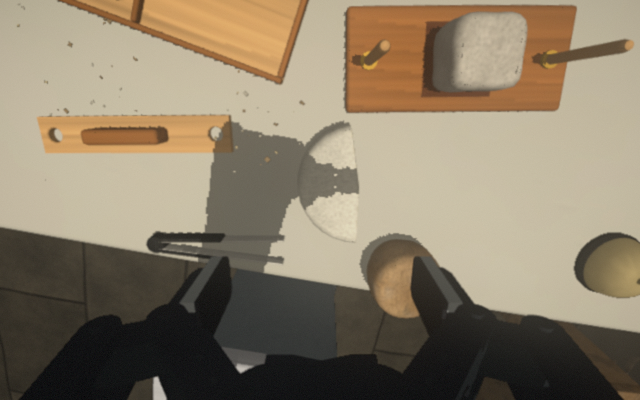

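The half is at (333,182), with its cut face from (350,123) to (356,241). The rectangle's angle is ambiguous, so I'll fit the cut edge directly.

```bash
python3 - <<'E'
from h import *
st(); c,P=cloud("wrist")
m=(np.hypot(P[...,0]-.438,P[...,1]+.037)<.09)&(P[...,2]>.04)&(P[...,2]<.06)
q=P[m][:,:2]*1000; b=np.round(q[:,0]/3).astype(int)
e=np.array([q[b==k][q[b==k][:,1].argmin()] for k in np.unique(b)])
e=e[(e[:,0]>395)&(e[:,0]<485)]; f=np.polyfit(e[:,0],e[:,1],1); r=e[:,1]-np.polyval(f,e[:,0]); print(np.degrees(np.arctan(f[0])),r.std())
a=np.arctan(f[0]); R=np.array([[np.cos(a),np.sin(a)],[-np.sin(a),np.cos(a)]]); z=q@R.T
lo,hi=z.min(0),z.max(0); print(hi-lo, R.T@((lo+hi)/2))
E
```

```text
t12.18 tcp [445.5 -31.1 279.9] jaw-79.6 tilt [0.008 0.013] w85.5 F [-0.5  0.5  0.7]
13.217825833950718 1.2764562827482582
[121.29664845  61.91855743] [440.50176365 -36.36360956]
```

```bash
python3 -m crank '-5 -5 -40 0.05 -1;-5 -5 -80 0.05 -1;-5 -5 -120 0.05 -1;-5 -5 -150 0.05 -1;-5 -5 -175 0.05 -1;-5 -5 -185 0.05 -1;-5 -5 -185 0.05 -1;-5 -5 -185 0.05 1;-5 -5 -185 0.05 1;-5 -5 -185 0.05 1' | tr '\n' ' '; python3 -m crank '0 0 0 0 1;0 0 0 0 1;0 0 40 0 1;0 0 80 0 1;0 0 120 0 1;0 0 150 0 1;0 0 150 0 1;0 0 150 0 1;0 0 150 0 1;0 0 150 0 1' | tr '\n' ' '
python3 - <<'E'
from h import *
st(); c,P=cloud("wrist"); cv2.imwrite("pics/w6.png",c)
E
```

```text
t: 13.07 ee_pos: [0.4424, -0.0359, 0.0972] tcp_rot: [[0.973, 0.231, 0.011], [0.231, -0.973, 0.012], [0.013, -0.009, -1.0]] ft_force: [-1.1, -0.3, 3.9] grip_width: 0.0601 t: 13.9 ee_pos: [0.4413, -0.0359, 0.2456] tcp_rot: [[0.973, 0.231, 0.008], [0.231, -0.973, 0.013], [0.011, -0.01, -1.0]] ft_force: [0.6, -0.2, -3.2] grip_width: 0.0595 t13.90 tcp [441.3 -35.9 245.6] jaw-76.6 tilt [0.008 0.013] w59.5 F [ 0.6 -0.2 -3.2]
```

View pics/w6.png

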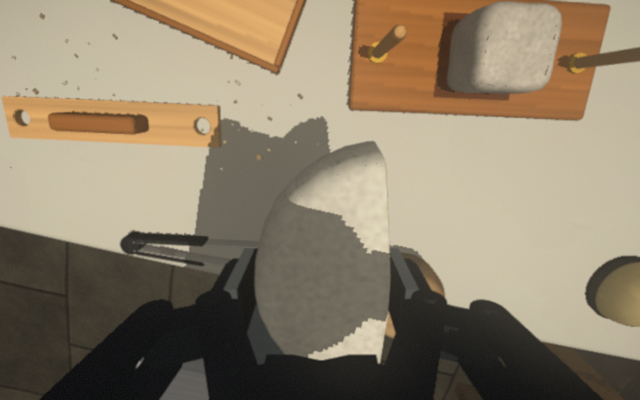

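The half is held square. Turning it and moving it over the long bay.

```bash
python3 -m crank '152 134 0 1.168 1;152 134 0 1.168 1;152 134 0 1.168 1;152 134 0 1.168 1;152 134 0 1.168 1;152 134 0 1.168 1;152 134 0 1.168 1;152 134 0 1.168 1;152 134 -20 1.168 1;152 134 -50 1.168 1' | tr '\n' ' '; python3 - <<'E'
from h import *
st(); c,P=cloud("wrist"); cv2.imwrite("pics/w7.png",c); st()
E
```

```text
t: 14.78 ee_pos: [0.5947, 0.0989, 0.1959] tcp_rot: [[0.163, 0.987, -0.006], [0.987, -0.163, 0.014], [0.012, -0.008, -1.0]] ft_force: [1.1, -1.0, -3.4] grip_width: 0.0596 t14.78 tcp [594.7  98.9 195.9] jaw-9.4 tilt [-0.006  0.014] w59.6 F [ 1.1 -1.  -3.4]
t14.83 tcp [590.5  97.3 187.7] jaw-9.5 tilt [-0.018  0.012] w59.8 F [-2.9 -1.6 -7.1]
```

View pics/w7.png

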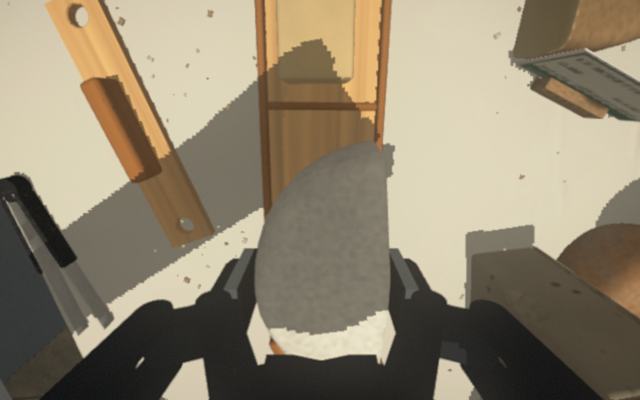

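The half is over the long bay, in line with the tray; the divider is at row 105 and the cube is beyond it. I'll let it settle briefly, then lower.

```bash
python3 - <<'E'
from h import *
for i in range(3): manip.camera("top")
st()
E
python3 -m crank '1 1 -20 0 1;1 1 -50 0 1;1 1 -70 0 1;1 1 -70 0 1;1 1 -70 0 1;1 1 -70 0 1;1 1 -70 0 1;1 1 -70 0 1;1 1 -70 0 1;1 1 -70 0 1'|tr '\n' ' '; python3 - <<'E'
from h import *
st()
E
```

```text
t14.98 tcp [592.5  97.9 194.1] jaw-9.8 tilt [-0.013  0.013] w59.7 F [ 0.8  0.4 -2.5]
t: 15.82 ee_pos: [0.5939, 0.0989, 0.125] tcp_rot: [[0.171, 0.985, -0.011], [0.985, -0.17, 0.012], [0.01, -0.013, -1.0]] ft_force: [-0.3, -0.3, -2.2] grip_width: 0.0594 t15.82 tcp [593.9  98.9 125. ] jaw-9.8 tilt [-0.011  0.012] w59.4 F [-0.3 -0.3 -2.2]
```

```bash
python3 -m crank '0 0 -10 0 1;0 0 -21 0 1;0 0 -21 0 1;0 0 -21 0 -1;0 0 -21 0 -1;0 0 -21 0 -1;0 0 -21 0 -1;0 0 20 0 -1;0 0 60 0 -1;0 0 100 0 -1'|tr '\n' ' ';python3 -m crank '-142 82 60 0.345 -1;-142 82 60 0.345 -1;-142 82 60 0.345 -1;-142 82 60 0.345 -1;-142 82 60 0.345 -1;-142 82 60 0.345 -1;-142 82 60 0.345 -1;-142 82 60 0.345 -1;-142 82 60 0.345 -1;-142 82 60 0.345 -1'|tr '\n' ' '; python3 - <<'E'
from h import *
st(); c,P=cloud("wrist"); cv2.imwrite("pics/w8.png",c); np.save("w8.npy",P)
print("half w",rect(P,(.593,.0986),.09,.045,.065)); print("grip",rect(P,(.45,.18),.08,.025,.05))
c,P=cloud("top");print("half",rect(P,(.593,.0986),.072,.045,.065),"cube",rect(P,(.613,.214),.045,.045,.065))
E
```

```text
t: 16.65 ee_pos: [0.5933, 0.0989, 0.2259] tcp_rot: [[0.17, 0.985, -0.013], [0.985, -0.17, 0.013], [0.01, -0.015, -1.0]] ft_force: [0.7, -0.9, 0.7] grip_width: 0.0853 t: 17.48 ee_pos: [0.452, 0.18, 0.2853] tcp_rot: [[-0.171, 0.985, -0.018], [0.985, 0.171, 0.009], [0.012, -0.016, -1.0]] ft_force: [1.0, 0.4, 0.1] grip_width: 0.0853 t17.48 tcp [452.  180.  285.3] jaw9.9 tilt [-0.018  0.009] w85.3 F [1.  0.4 0.1]
half w ([593.8, 106.1, 113.8, 61.4, 56.8], 2220, np.float64(0.0564))
grip ([451.2, 181.9, 15.8, 78.8, 9.7], 1112, np.float64(0.0376))
half ([593.2, 96.7, 120.4, 62.0, 76.7], 559, np.float64(0.0555)) cube ([610.0, 214.4, 47.3, 49.0, 79.5], 229, np.float64(0.0559))
```

View pics/w8.png

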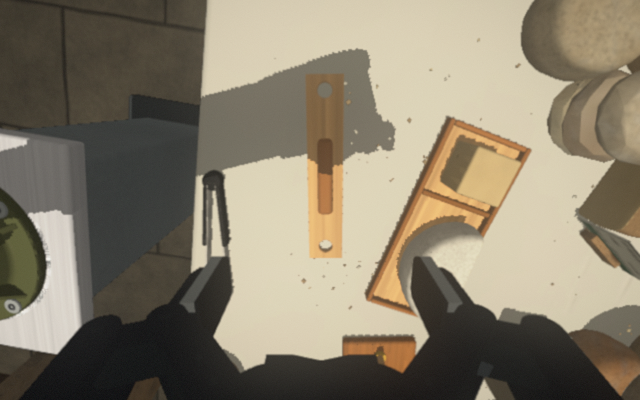

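Half and cube are both on the tray floor (tops at 56 mm), close to the bay middles. The slat's grip is right ahead at (325,176). Grasping the slat.

```bash
python3 -m crank '-1 2 -40 0 -1;-1 2 -80 0 -1;-1 2 -120 0 -1;-1 2 -160 0 0;-1 2 -185 0 0;-1 2 -199 0 0;-1 2 -199 0 0;-1 2 -199 0 1;-1 2 -199 0 1;-1 2 -199 0 1'|tr '\n' ' ';python3 -m crank '0 0 0 0 1;0 0 0 0 1;0 0 0 0 1;0 0 0 0 1;0 0 30 0 1;0 0 70 0 1;0 0 110 0 1;0 0 150 0 1;0 0 150 0 1;0 0 150 0 1'|tr '\n' ' '; python3 - <<'E'
from h import *
st()
E
```

```text
t: 18.42 ee_pos: [0.452, 0.183, 0.0881] tcp_rot: [[-0.172, 0.985, -0.015], [0.985, 0.172, 0.01], [0.012, -0.013, -1.0]] ft_force: [-0.1, 0.0, -0.1] grip_width: 0.0147 t: 19.25 ee_pos: [0.4533, 0.1833, 0.2404] tcp_rot: [[-0.171, 0.985, -0.01], [0.985, 0.171, 0.009], [0.01, -0.008, -1.0]] ft_force: [-0.7, -0.6, -1.8] grip_width: 0.0145 t19.25 tcp [453.3 183.3 240.4] jaw9.9 tilt [-0.01   0.009] w14.5 F [-0.7 -0.6 -1.8]
```

```bash
python3 -m crank '132 -324 5 0.02 1;132 -324 5 0.02 1;132 -324 5 0.02 1;132 -324 5 0.02 1;132 -324 5 0.02 1;132 -324 5 0.02 1;132 -324 5 0.02 1;132 -324 5 0.02 1;132 -324 5 0.02 1;132 -324 5 0.02 1'|tr '\n' ' '; python3 - <<'E'
from h import *
manip.camera("top");manip.camera("top")
st(); c,P=cloud("wrist"); cv2.imwrite("pics/w9.png",c); np.save("w9.npy",P)
c2,P=cloud("top"); np.save("t9.npy",P); st(); print("slat top",rect(P,(.585,-.142),.12,.145,.2))
print("scene"); c,P=cloud("scene"); np.save("s9.npy",P); cv2.imwrite("pics/s9.png",cv2.resize(c[150:260,240:360],None,fx=5,fy=5,interpolation=cv2.INTER_CUBIC))
E
```

```text
t: 20.08 ee_pos: [0.5851, -0.1472, 0.2424] tcp_rot: [[-0.183, 0.983, -0.013], [0.983, 0.183, 0.009], [0.011, -0.011, -1.0]] ft_force: [-0.8, -0.2, -0.9] grip_width: 0.0148 t20.18 tcp [ 584.5 -140.4  243.3] jaw11.0 tilt [-0.013  0.011] w14.6 F [ 0.6 -0.  -0.6]
t20.28 tcp [ 584.6 -138.3  244.4] jaw11.2 tilt [-0.012  0.01 ] w15.0 F [ 0.1  1.  -1.1]
slat top ([584.4, -140.7, 41.0, 211.9, 11.1], 383, np.float64(0.1652))
scene
```

View pics/w9.png

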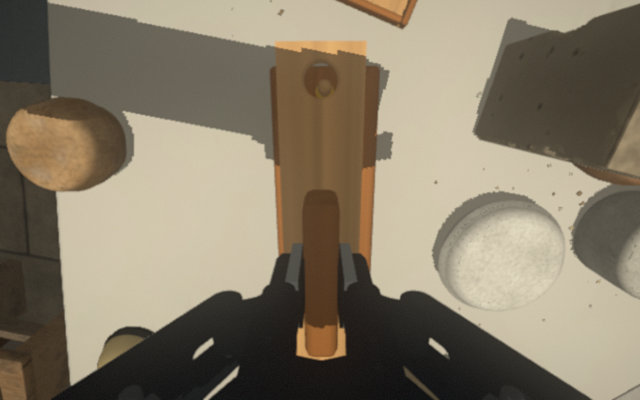

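View pics/s9.png

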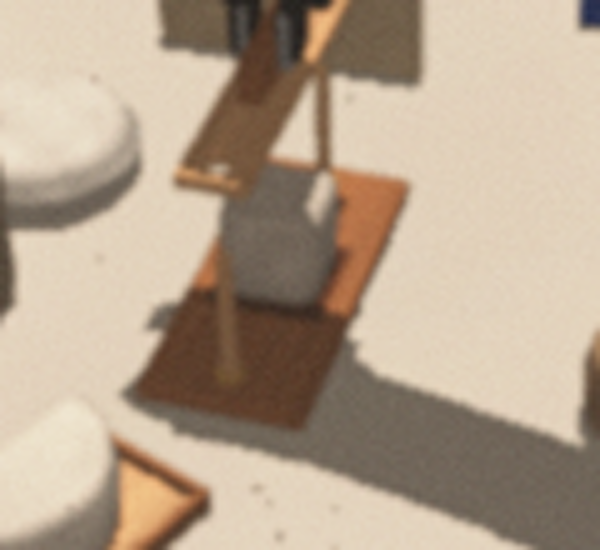

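The wrist picture shows the slat held straight, with the dowel visible through the far hole (hole 321,78; dowel tip 323,85). I'll re-measure both in the settled state.

```bash
cat > m.py <<'E'
from h import *
for i in range(3): manip.camera("top")
st(); c,P=cloud("wrist")
u=np.array([-np.sin(np.radians(11)),np.cos(np.radians(11))]); h=np.array([.585,-.142])+.09*u
m=(np.hypot(P[...,0]-h[0],P[...,1]-h[1])<.012)&(P[...,2]>.06)&(P[...,2]<.110)
print("dowel in wrist",m.sum(),np.round(P[m].mean(0)*1000,1), np.round(np.percentile(P[m],[2,98],axis=0)*1000,1))
zt=P[100:150,310:330,2]; zt=np.nanmedian(zt); print("slat top z",zt)
s=((np.abs(P[...,2]-zt)<.006)&(np.hypot(P[...,0]-.585,P[...,1]+.142)<.15)).astype(np.uint8)
cs,hi=cv2.findContours(s,cv2.RETR_CCOMP,cv2.CHAIN_APPROX_NONE)
for k,cc in enumerate(cs):
    if hi[0][k][3]>=0 and cv2.contourArea(cc)>200:
        b=cc[:,0]; p=np.array([P[y,x] for x,y in b]); p=p[np.abs(p[:,2]-zt)<.006]
        if len(p)>8: print("hole",b.mean(0),np.round((p.min(0)+p.max(0))/2*1000,1),np.round(np.ptp(p,axis=0)*1000,1))
c,P=cloud("top"); print("slat top-cam",rect(P,(.585,-.142),.12,zt-.012,.25)); st()
E
python3 m.py
```

```text
t20.48 tcp [ 585.1 -139.2  245.5] jaw11.1 tilt [-0.01   0.008] w14.8 F [ 0.3 -1.2 -0.9]
dowel in wrist 178 [567.8 -53.9 102.3] [[563.6 -58.   89.7]
 [572.  -49.7 106. ]]
slat top z 0.1675891515226587
hole [320.11  79.99] [566.8 -53.2 164.9] [16.2 16.1  6.5]
slat top-cam ([585.4, -141.6, 40.5, 212.1, 11.2], 386, np.float64(0.1667))
t20.58 tcp [ 585.2 -139.9  245.6] jaw11.1 tilt [-0.01   0.008] w14.7 F [-0.3 -0.6 -0.5]
```

Aligned within 1 mm in both cameras. Lowering to just above the dowel tips and checking again.

```bash
python3 -m crank '0.5 -0.3 -20 0 1;0.5 -0.3 -35 0 1;0.5 -0.3 -45 0 1;0.5 -0.3 -45 0 1;0.5 -0.3 -45 0 1;0.5 -0.3 -45 0 1;0.5 -0.3 -45 0 1;0.5 -0.3 -45 0 1;0.5 -0.3 -45 0 1;0.5 -0.3 -45 0 1'|tr '\n' ' '; python3 m.py
```

```text
t: 21.42 ee_pos: [0.5859, -0.1402, 0.201] tcp_rot: [[-0.192, 0.981, -0.009], [0.981, 0.192, 0.008], [0.009, -0.007, -1.0]] ft_force: [-0.2, -0.4, -1.4] grip_width: 0.0148 t21.57 tcp [ 585.7 -140.2  200.7] jaw11.1 tilt [-0.01   0.008] w14.5 F [-0.9  0.2 -1.9]
dowel in wrist 300 [567.9 -54.  101.7] [[563.5 -58.1  72. ]
 [572.1 -49.5 106.3]]
slat top z 0.12278486895657839
hole [320.24752475  79.85148515] [567.6 -54.3 120.4] [16.2 16.1  7. ]
slat top-cam ([585.6, -142.0, 41.0, 211.8, 11.5], 367, np.float64(0.1218))
t21.67 tcp [ 585.7 -140.2  200.6] jaw11.1 tilt [-0.01   0.008] w14.6 F [ 0.7  0.7 -1. ]
```

```bash
python3 -m crank '0 0 -6 0 1;0 0 -12 0 1;0 0 -18 0 1;0 0 -24 0 1;0 0 -30 0 1;0 0 -34 0 1;0 0 -36 0 1;0 0 -36 0 1;0 0 -36 0 1;0 0 -36 0 1'|tr '\n' ' '; python3 - <<'E'
from h import *
st(); c,P=cloud("top"); print(rect(P,(.5855,-.142),.115,.075,.095))
m=(np.hypot(P[...,0]-.5855,P[...,1]+.142)<.11)&(P[...,2]>.06); print(np.round(np.percentile(P[m][:,2],[5,25,50,75]),4))
E
```

```text
t: 22.5 ee_pos: [0.5859, -0.1402, 0.1649] tcp_rot: [[-0.192, 0.981, -0.009], [0.981, 0.192, 0.008], [0.01, -0.007, -1.0]] ft_force: [-0.8, -0.1, -0.2] grip_width: 0.0148 t22.50 tcp [ 585.9 -140.2  164.9] jaw11.1 tilt [-0.009  0.008] w14.8 F [-0.8 -0.1 -0.2]
([585.9, -142.2, 40.0, 212.0, 11.3], 360, np.float64(0.0866))
[0.0852 0.4882 0.5049 0.5196]
```

```bash
python3 -m crank '0 0 -1 0 1;0 0 -1 0 1;0 0 -1 0 0;0 0 -1 0 0;0 0 -1 0 0;0 0 -1 0 0;0 0 -1 0 0;0 0 20 0 0;0 0 50 0 0;0 0 90 0 0'|tr '\n' ' '; python3 -m crank '-100 0 170 0 0;-100 0 170 0 0;-100 0 170 0 0;-100 0 170 0 0;-100 0 170 0 0;-100 0 170 0 0;-100 0 170 0 0;-100 0 170 0 0;-100 0 170 0 0;-100 0 170 0 0'|tr '\n' ' '; python3 - <<'E'
from h import *
st(); c,P=cloud("top"); cv2.imwrite("pics/end.png",cv2.resize(c[130:280,160:460],None,fx=2.6,fy=2.6,interpolation=cv2.INTER_CUBIC))
print("slat",rect(P,(.5855,-.142),.115,.075,.095)); print("dowels?",rect(P,(.5855,-.142),.115,.093,.12))
print("half",rect(P,(.593,.0986),.072,.045,.065),"cube",rect(P,(.613,.214),.045,.045,.065),"tomme",rect(P,(.347,-.144),.06,.045,.07))
c,P=cloud("scene"); cv2.imwrite("pics/ends.png",cv2.resize(c[130:320,180:420],None,fx=3,fy=3,interpolation=cv2.INTER_CUBIC))
E
```

```text
t: 23.38 ee_pos: [0.5843, -0.1401, 0.2533] tcp_rot: [[-0.192, 0.981, -0.014], [0.981, 0.193, 0.01], [0.012, -0.012, -1.0]] ft_force: [0.0, -0.2, -0.0] grip_width: 0.0423 t: 24.22 ee_pos: [0.4842, -0.14, 0.4219] tcp_rot: [[-0.193, 0.981, -0.016], [0.981, 0.193, 0.012], [0.015, -0.014, -1.0]] ft_force: [-0.2, 0.1, 0.5] grip_width: 0.0424 t24.22 tcp [ 484.2 -140.   421.9] jaw11.1 tilt [-0.016  0.012] w42.4 F [-0.2  0.1  0.5]
slat ([584.7, -142.8, 41.2, 211.9, 11.6], 130, np.float64(0.0859))
dowels? ([602.4, -230.3, 5.5, 6.5, 0.0], 7, np.float64(0.1023))
half ([592.6, 95.2, 121.6, 62.6, 83.6], 558, np.float64(0.0556)) cube ([610.0, 214.9, 48.6, 48.5, 80.4], 232, np.float64(0.0558)) tomme ([342.9, -164.0, 37.0, 80.2, 77.0], 236, np.float64(0.0565))
```

View pics/ends.png

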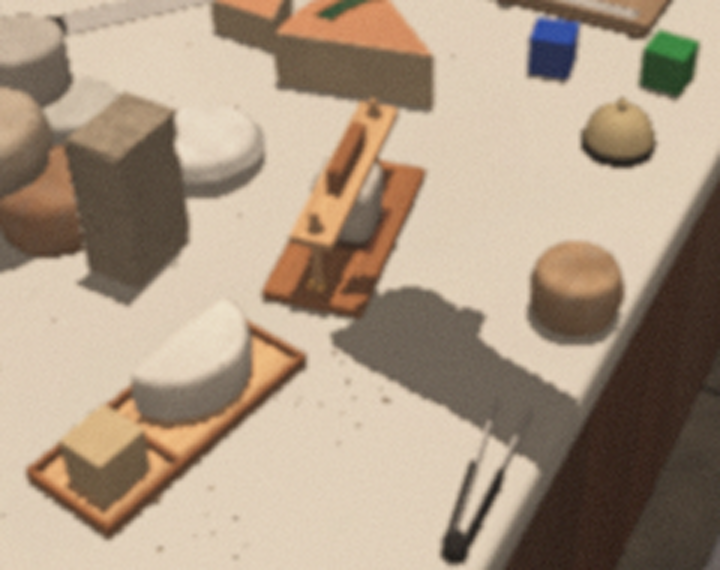

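View pics/end.png

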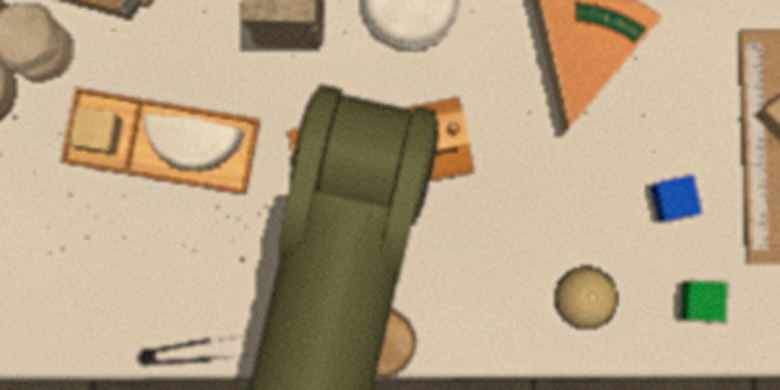

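Both end pictures show the slat over both dowels and flat on the brick, the cube and half in their bays, and the tomme and grey block where they were. Handing in.

```bash
python3 -c "
from station import manip
print(manip.hand_in())"
```

```text
the job is handed in; nothing more can be done
None
```

Both kits are made up, and I handed the job in at about 24 s of the 96 s allowed; no verdict was reported. The last checks were all inside the limits:

| Item | Last check |
|---|---|
| Goat brick | about 1–2 mm from the carrier's middle, measured before the slat went on (the slat then hid it from above) |
| Keeper slat | over both dowels, within about 1.5 mm of centre, underside about 77 mm above the counter |
| Yellow cube | about 3 mm off in x and under 1 mm in y from the short bay's middle, top at 56 mm, so on the floor |
| Half cheese | about 3–4 mm from the long bay's middle, top at 56 mm, so on the floor |

- **Tomme and grey block:** both look unmoved in the last pictures. The arm half hid the tomme from above, so its measured position there (a partial outline) is not usable, and I relied on the side picture. I did not measure the grey block.
- **Half cheese angle:** the rectangle fits disagreed, from 10 to 19 degrees. I fitted the cut edge directly before the grasp and used 13 degrees.

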